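# Draw a 25 ml headspace gas sample from the dark-incubation jar

## Task

Pull the drawer of the dark-incubation cabinet open to its stop by its bar handle, to get at the jar with the glass gas syringe standing on its lid. Then take the syringe's plunger by its knob and gently draw it straight up to 25 ml, half of the 50 ml scale (plunger end level with the broad ring), without lifting or rocking the jar, which stays flat in the open drawer. Finish while still holding the plunger there, since it sinks back if let go; leave the pot and the other jars alone.

Things in the scene. Friction and masses are not known exactly. Their poses are not given: they have to be found in the camera images.
- cabinet: White bench cabinet with one drawer, fixed to the bench: 260 mm wide, 250 deep, 246 high. Origin: on the bench at the bottom centre of its front opening; x points into the cabinet (against the drawer's pull), y to its left seen from the robot, z up. The shut drawer's grey front panel covers x -16 to 0 mm and reaches 234 mm above the bench.
- drawer (a joint): How far the drawer is pulled out along the cabinet's -x, in m: 0 shut (as it starts), 0.175 at its stop. About 3 N of friction; stays where it is left. Its floor is 14 mm above the bench. A grey insert 26 mm high forms two square pockets, 88 mm inside, side by side, each holding one jar with 2 mm of play; pocket centres 75 mm behind the front panel's inner face, 47 mm left and right of the middle.
- drawer_handle (a point): Middle of the drawer's steel bar handle: level round bar 10 mm thick, 120 mm long along the cabinet's y, axis 210 mm above the bench and 40 mm in front of the panel (35 mm free behind it). Best pinched from above, one finger in front and one behind, opened no wider than about 35 mm. Moves with the drawer.
- jar: The syringe jar, loose in the left or right pocket of the drawer: squat amber glass jar 84 mm across, 47 mm high, black screw lid 78 mm across up to 60 mm, about 0.8 kg. An upright clear glass syringe barrel stands on the lid in the jar's axis; the jar tips or lifts if the plunger jams. Origin: centre of the jar's underside; z up along the bore.
- bore_floor (a point): Centre of the floor (0 ml) of the barrel's 28 mm bore, 82 mm above the jar's base. Thin black rings mark each 10 ml from here up, 16 mm apart; the one broad ring (3 mm) marks 25 ml, 40 mm above this point.
- bore_mouth (a point): Centre of the bore's mouth, 90 mm above the bore floor and 172 mm above the jar's base. The barrel is 35 mm across, with a rim flange 46 mm across and 4 mm thick whose top is level with this point.
- plunger: Loose ground-glass plunger of the syringe, 90 g, standing fully down in the bore at the start: a rod 26 mm across and 100 mm long, then a neck 16 mm across and 16 mm long, then the knob. It slides with 1 mm of play all round and sinks back by its own weight. Origin: centre of its lower end (on the bore floor at the start; 40 mm above it at 25 ml); z up along the rod.
- knob (a point): Centre of the plunger's knob, a glass disc 36 mm across and 10 mm thick, 121 mm above the plunger's lower end. When the plunger is down, the knob's underside is 26 mm above the barrel's rim flange and its top is 222 mm above the bench.
- plain_jar: The other jar in the drawer, same squat amber jar with a plain black lid (60 mm high, no syringe). Leave alone. Origin: centre of its underside.
- pot: Empty black plastic plant pot on the bench, 110 mm across, 100 mm high, open at the top. Leave alone. Origin: centre of its underside.
- reagent_jar: Glass reagent jar with black cap on the bench, 64 mm across, 130 mm high. Leave alone. Origin: centre of its underside.

How it is judged (in metres and radians):
On the way:
1. the drawer is pulled open, with the plunger still down (value of joint drawer above 0.15 m and z of plunger in the frame of jar below 0.088 m), for 0.2 s.
At the end, for the whole second after the job is handed in: Drawer still open (at least 145 of its 175 mm), the plunger's lower end 40 mm (25 ml) above the bore floor within 4 mm, still in the bore, at rest and held by the fingers alone, the jar flat on the drawer floor (within 3 mm and 0.035 rad) and not touched by the robot (value of joint drawer above 0.145 m and z of plunger in the frame of bore_floor between 0.036 and 0.044 m and horizontal distance between plunger and bore_floor below 0.006 m and contact force between plunger and the fingers above 2 N and contact force between jar and the arm below 1 N and contact force between jar and the fingers below 1 N and linear speed of plunger below 0.01 m/s and angle between jar's own z axis and vertical below 0.035 rad and z of jar in the frame of cabinet below 0.017 m); the arm keeps its last pose, push and grip.
It fails at once if the jar is rocked or tipped, or lifted off the drawer floor by a jammed plunger (z of jar in the frame of cabinet above 0.022 m or angle between jar's own z axis and vertical above 0.07 rad).
It fails at once if the glass plunger is pressed or jammed hard in its barrel (contact force between plunger and jar above 40 N).
It fails at once if the plunger is drawn out past the 50 ml mark (z of plunger in the frame of bore_floor above 0.082 m).
It fails at once if the plain jar is tipped or pushed by the robot (angle between plain_jar's own z axis and vertical above 0.2 rad or contact force between plain_jar and the arm above 5 N or contact force between plain_jar and the fingers above 5 N).
It fails at once if the pot or the reagent jar is disturbed (distance of any of pot, reagent_jar from where it was at the start of the episode above 0.03 m).
It also fails if it takes over 48 s, if anything falls off the work surface, if the arm or the gripper's body presses on something with over 40 N, if the wrist force passes 120 N, or if a joint passes its speed limit or range.

## Robot

A 6-joint arm with a two-finger parallel gripper is mounted at the origin on the work surface. World frame = base frame: x ahead of the robot, y to its left, z up, the work surface at z = 0. Lengths are in mm, angles in rad, forces in N, time in s.
With the tool pointing down it reaches from about 350 to 775 mm from the base axis. Payload 7.3 kg.
Tool frame: the origin (TCP) lies at the very end of the fingers, on their centre line; the grasp point (between the pads) lies 19 mm behind it; z points along the fingers, y is the line along which they close (so a half turn about z gives the same grasp; the last joint's range is limited). The gripper opens to 92 mm and grips with 3 to 60 N. Pads are 19 mm wide; open, the fingers measure 130 mm over their backs; the gripper's body (75 mm by 190 mm) begins 47 mm behind the grasp point.
Start: joints at [-1.265, 0.342, 1.524, -0, 1.275, -0.146], TCP at [229.232, -472.332, 226.741] pointing down, gripper open.
Joint ranges: [-2.53, 2.53], [-0.77, 2.02], [0.04, 2.7], [-1, 4.14], [0.28, 2.66], [-3.11, 3.11]. Speed limits (rad/s): [2.57, 2.57, 3.14, 3.14, 3.14, 3.14].

## Interface

Orientations are given as [roll, pitch, yaw] about the fixed x, y, z axes, in that order (R = Rz(yaw) Ry(pitch) Rx(roll)).
In Python, from plant import bot gives the robot as it stands.
- The arm moves only by the tool apply_moves, never from a script. Its argument "motion" is text: rows parted by semicolons, each of 4 numbers parted by spaces: the shift along the tool's x, y, z in m, then the turn about the tool's z in degrees. A call has 1 to 8 rows; each row shifts and turns the commanded pose from where the row before left it, along the tool's axes as they then stand; what a row does not reach is not made up. A row lasts 1/8 s, in which the tool goes at most 62.5 mm and 10.7 degrees, less where a joint would pass 70% of its speed; a pose out of reach is approached as far as the arm can. A call with a gripper value outside its range is refused whole. "fingers" is the opening, from -1 (shut) to 1 (fully open), set as the call begins (left out, the last holds). The fingers move at their own pace and stop on an object; the grip force is fixed at half the most. Time passes only in rows, so rows that do not move let the fingers close. It gives the time, the measured TCP pose, the force, the opening and the grip force at its end, in the units of the state.
- bot.get_obs(): the state, without advancing time (a new reading comes with each control period).
- bot.capture(name): name is "side" or "top"; returns a dict with "img" (480x640x3 uint8, blue, green, red), "range_z" (480x640 float32, mm along the optical axis (not along the pixel's ray), 0 where there is no reading), "fx", "fy", "cx", "cy" (pixels), "world_from_camera" (4x4, takes a point from camera to world coordinates). Camera axes: x right, y down, z forward; pixel columns grow to the right and rows downward; lengths in mm; the calibration is good to about 2 mm. A picture is of the moment at which its call begins.
- bot.close_job(): hands the job in; it is judged then, once.
Trained networks look in a picture, given as the dict that the camera call returned (one of the last four; its "shot" number tells which), for a name from the list of things; names that differ only in an ending like _2 or _b are one class to them, and where a whole thing is asked for, a point or a joint stands for the part that bears it (a point fixed in the world has none). Each returns a list of dicts, best first, with "p" (0 to 1); they miss things now and then, are a little off and sometimes report something else, mostly with a low value. They report only what shows in the picture. A call takes as long as a camera call.
- bot.cut_out(picture, thing): "pixels" (480x640 bool, what is visible of it) and "point" ([column, row] in pixels, amid what is visible of it).
The state is a dict: "time": time; "joint_positions": joint angles; "dq": joint speeds; "tau": joint torques, N m; "tool_pos": TCP position; "tcp_rot": TCP orientation; "contact_force": force on the tool from outside, world axes, zero at the start; "moment": the same for the moment, N m; "grip_width": finger opening in mm; "finger_force": force on a finger pad.
Only numpy, scipy, OpenCV 4.12 (cv2) and the standard library are available. Lean on these libraries where they do the work, as an engineer would, in place of code of your own. Each camera call takes 0.05 s, during which the arm holds its last target. There are 200 camera calls.

## Working session

There is one attempt and no reset: what is moved stays moved. The work goes in short steps, Python scripts to look and compute and a tool call to move; the robot and the scene stay as the last step left them, time stands still between calls to the robot, and variables do not carry over. Pictures are saved under pics/ and viewed, at most 10 in all, crops included, and the job is handed in when it is done.

Besides the shell and the picture viewer there is one more tool, called after ">>>" in YAML: its name, and indented under it one key for each argument. apply_moves: Moves the arm, as the interface text tells. Its arguments: {"type":"object","properties":{"motion":{"type":"string"},"fingers":{"type":"number"}},"required":["motion"]}

```bash
mkdir -p pics; cat > h.py <<'E'
import numpy as np, cv2
from plant import bot
def pts(c,mask):
    z=c["range_z"]; m=mask&(z>0); v,u=np.nonzero(m); zz=z[m]
    p=np.stack([(u-c["cx"])*zz/c["fx"],(v-c["cy"])*zz/c["fy"],zz,np.ones_like(zz)])
    return (np.array(c["world_from_camera"])@p)[:3].T
E
python3 - <<'E'
from h import *
o=bot.get_obs();print({k:np.round(v,3) for k,v in o.items()})
for n in ("side","top"):
    c=bot.capture(n);cv2.imwrite(f"pics/{n}0.png",c["img"]);print(n,np.round(c["world_from_camera"],3).tolist(),c["fx"])
    for t in ("cabinet","drawer","drawer_handle","knob","jar","pot","reagent_jar"):
        for r in bot.cut_out(c,t)[:2]:
            p=pts(c,r["pixels"])
            print(t,round(r["p"],2),np.round(r["point"]),len(p), *(np.round(np.percentile(p,q,axis=0)) for q in (2,50,98)) if len(p) else "")
E
```

```text
{'time': np.float64(0.0), 'joint_positions': array([-1.265,  0.343,  1.525, -0.   ,  1.275, -0.146]), 'dq': array([-0.   ,  0.001,  0.001, -0.001, -0.001, -0.   ]), 'tau': array([  0.   , -43.124, -24.422,   0.072,   0.056,  -0.   ]), 'tool_pos': array([ 229.082, -471.924,  226.065]), 'tcp_rot': array([-3.14 , -0.   ,  0.452]), 'contact_force': array([ 0.416,  0.787, -0.329]), 'moment': array([ 0.007, -0.053,  0.005]), 'finger_force': np.float64(0.0), 'grip_width': np.float64(92.112)}
side [[-1.0, -0.017, 0.018, 582.479], [-0.024, 0.705, -0.708, 974.688], [-0.001, -0.709, -0.706, 1088.408], [0.0, 0.0, 0.0, 1.0]] 561.8262562822008
cabinet 0.91 [247. 197.] 15953 [ 675. -202.   11.] [803.  37. 230.] [935.  49. 248.]
drawer 0.85 [297. 191.] 1567 [ 635. -209.   11.] [679. -30. 209.] [693.  41. 236.]
drawer_handle 0.77 [296. 188.] 1592 [ 634. -376.   -2.] [679. -35. 207.] [693.  41. 236.]
knob 0.54 [387. 146.] 860 [ 407. -415.    6.] [ 437. -373.   82.] [ 464. -360.  132.]
jar 0.46 [298. 188.] 1545 [ 635. -363.   -0.] [679. -33. 208.] [693.  41. 236.]
pot 0.89 [377. 384.] 2933 [450. 358.   2.] [497. 387.  54.] [546. 460. 101.]
top [[0.026, -0.975, 0.22, 363.357], [-1.0, -0.027, -0.0, 16.818], [0.006, -0.22, -0.976, 1349.621], [0.0, 0.0, 0.0, 1.0]] 537.8057268163979
cabinet 0.95 [356. 153.] 16355 [ 650. -213.   55.] [780. -88. 246.] [937.  37. 251.]
drawer 0.66 [359. 213.] 3367 [ 634. -214.   28.] [678. -89. 203.] [694.  31. 238.]
drawer_handle 0.79 [355. 213.] 3300 [ 635. -212.   28.] [678. -88. 201.] [693.  32. 238.]
pot 0.92 [140. 289.] 1911 [452. 354.   0.] [504. 422.  38.] [549. 455. 102.]
reagent_jar 0.96 [485. 324.] 938 [ 405. -420.   19.] [ 433. -383.  126.] [ 463. -366.  135.]
```

```bash
python3 - <<'E'
from h import *
c=bot.capture("top")
a=pts(c,np.ones((480,640),bool))
roi=(a[:,0]>560)&(a[:,0]<1000)&(a[:,1]>-300)&(a[:,1]<150)
t=a[roi&(a[:,2]>241)&(a[:,2]<256)]
r=cv2.minAreaRect(t[:,:2].astype(np.float32));print(r,cv2.boxPoints(r))
h=a[roi&(a[:,2]>195)&(a[:,2]<222)&(a[:,0]<665)]
print(len(h),np.percentile(h,[1,50,99],axis=0).round(1))
b=h[h[:,2]>207];print(len(b),np.percentile(b,[1,50,99],axis=0).round(1),np.polyfit(b[:,1],b[:,0],1))
E
```

```text
((812.4095458984375, -88.23289489746094), (263.40924072265625, 260.4162292480469), 1.6084048748016357) [[ 677.1021     38.2272  ]
 [ 684.41156  -222.08643 ]
 [ 947.717    -214.693   ]
 [ 940.40753    45.620636]]
395 [[ 631.4 -156.8  207.7]
 [ 638.3  -91.1  214.4]
 [ 664.2  -28.   219.9]]
393 [[ 631.4 -156.8  207.8]
 [ 638.3  -89.3  214.4]
 [ 664.2  -28.   219.9]] [-7.30128128e-03  6.40533102e+02]
```

View pics/top0.png

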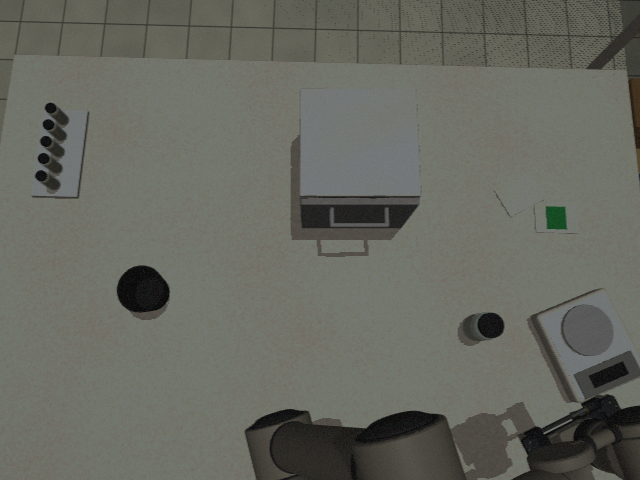

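View pics/side0.png

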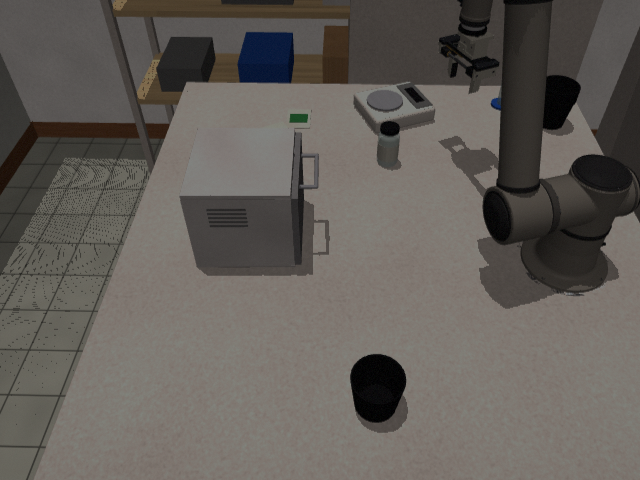

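```bash
python3 - <<'E'
from h import *
for n in ("top","side"):
    c=bot.capture(n)
    a=pts(c,np.ones((480,640),bool))
    roi=(a[:,0]>560)&(a[:,0]<1000)&(a[:,1]>-300)&(a[:,1]<150)
    b=a[roi&(a[:,2]>200)&(a[:,2]<222)&(a[:,0]<650)]
    f=np.polyfit(b[:,1],b[:,0],1);res=b[:,0]-np.polyval(f,b[:,1]);k=abs(res)<6;b=b[k]
    print(n,len(b),np.percentile(b,[1,50,99],axis=0).round(1).tolist(),np.polyfit(b[:,1],b[:,0],1))
    t=a[roi&(a[:,2]>241)&(a[:,2]<256)];
    for lo,hi in ((-200,20),):
        e=[(y,*np.percentile(t[abs(t[:,1]-y)<5][:,0],[1,99])) for y in range(lo,hi,10) if (abs(t[:,1]-y)<5).sum()>20]
        e=np.array(e);print("front/back",np.polyfit(e[:,0],e[:,1],1),np.polyfit(e[:,0],e[:,2],1))
    e=np.array([(x,*np.percentile(t[abs(t[:,0]-x)<5][:,1],[1,99])) for x in range(700,920,10)]);print("sides",np.polyfit(e[:,0],e[:,1],1),np.polyfit(e[:,0],e[:,2],1))
    p=a[roi&(a[:,2]>228)&(a[:,2]<240)&(a[:,0]<700)];print("panel",np.percentile(p,[2,50,98],axis=0).round(1).tolist())
E
```

```text
top 298 [[631.6, -156.3, 207.0], [636.7, -91.3, 214.3], [642.7, -28.7, 219.9]] [-2.11055023e-02  6.34988184e+02]
front/back [-2.81145305e-02  6.92294228e+02] [-2.88911740e-02  9.37217455e+02]
sides [ 2.66783778e-02 -2.36078116e+02] [ 0.03001262 15.27828839]
panel [[675.4, -215.2, 228.4], [684.9, -89.5, 234.4], [695.1, 32.7, 239.1]]
side 150 [[632.2, -150.3, 207.4], [637.3, -82.1, 213.4], [644.2, -24.0, 217.1]] [-1.12670441e-02  6.36567644e+02]
front/back [-2.85281204e-02  6.93223745e+02] [-2.90460011e-02  9.36923007e+02]
sides [ 2.40587140e-02 -2.31234192e+02] [ 0.0299175 20.2300264]
panel [[675.3, -211.3, 228.8], [685.1, -66.9, 233.1], [695.4, 40.3, 237.9]]
```

>>> apply_moves:
  motion: "0 0 -0.012 -9.4; 0 0 -0.012 -9.4; 0 0 -0.012 -9.4; 0 0 -0.012 -9.4; 0 0 -0.012 -9.4; 0 0 -0.012 -9.4; 0 0 -0.012 -9.4; 0 0 0 0"
  fingers: -0.35

```text
time: 1.95
tool_pos: [229.4, -472.7, 311.5]
tcp_rot: [3.141, 0.002, 1.599]
contact_force: [0.3, -0.5, -0.4]
grip_width: 30.0
finger_force: 0.0
```

>>> apply_moves:
  motion: "0.03 0.034 0 0; 0.03 0.034 0 0; 0.03 0.034 0 0; 0.03 0.034 0 0; 0.03 0.034 0 0; 0.03 0.034 0 0; 0.03 0.034 0 0; 0.03 0.034 0 0"

```text
time: 2.95
tool_pos: [494.9, -223.2, 310.0]
tcp_rot: [-3.141, -0.0, 1.596]
contact_force: [-0.2, 0.3, 0.2]
grip_width: 30.0
finger_force: 0.0
```

>>> apply_moves:
  motion: "0.03 0.034 0 0; 0.03 0.034 0 0; 0.03 0.034 0 0; 0.04 0.044 0 0; 0 0 0 0"

```text
time: 3.58
tool_pos: [637.8, -86.8, 308.3]
tcp_rot: [-3.139, -0.002, 1.601]
contact_force: [-0.0, -0.5, -0.2]
grip_width: 30.1
finger_force: 0.0
```

>>> apply_moves:
  motion: "-0.005 0 0.02 0; 0 0 0.025 0; 0 0 0.02 0; 0 0 0.02 0; 0 0 0.015 0; 0 0 0.015 0; 0 0 0 0"

```text
time: 4.45
tool_pos: [635.6, -95.3, 194.4]
tcp_rot: [-3.139, -0.001, 1.599]
contact_force: [0.6, 0.2, -0.0]
grip_width: 29.7
finger_force: 0.0
```

>>> apply_moves:
  motion: "0 0 0 0; 0 0 0 0; 0 0 0 0; 0 0 0 0; 0 0 0 0"
  fingers: -1

```text
time: 5.08
tool_pos: [636.7, -95.3, 196.4]
tcp_rot: [3.14, 0.0, 1.6]
contact_force: [0.8, 0.2, 4.1]
grip_width: 8.7
finger_force: 30.0
```

>>> apply_moves:
  motion: "0 -0.005 0 0; 0 -0.01 0 0; 0 -0.015 0 0; 0 -0.015 0 0; 0 -0.015 0 0; 0 -0.015 0 0; 0 -0.015 0 0; 0 -0.015 0 0"

```text
time: 6.08
tool_pos: [531.3, -98.1, 196.4]
tcp_rot: [3.139, 0.0, 1.6]
contact_force: [4.2, 1.6, 5.7]
grip_width: 8.9
finger_force: 30.0
```

>>> apply_moves:
  motion: "0 -0.015 0 0; 0 -0.015 0 0; 0 -0.015 0 0; 0 -0.012 0 0; 0 -0.008 0 0; 0 -0.005 0 0; 0 0 0 0"

```text
time: 6.95
tool_pos: [461.8, -100.0, 196.4]
tcp_rot: [3.139, -0.0, 1.6]
contact_force: [5.0, 2.8, 5.8]
grip_width: 9.3
finger_force: 30.0
```

>>> apply_moves:
  motion: "0 0 0 0; 0 0 0 0; 0 0 0 0"
  fingers: -0.5

```text
time: 7.32
tool_pos: [460.7, -100.3, 195.2]
tcp_rot: [-3.14, -0.0, 1.6]
contact_force: [-1.2, 0.5, 0.0]
grip_width: 22.9
finger_force: 0.0
```

>>> apply_moves:
  motion: "0 0 -0.01 0; 0 0 -0.025 0; 0 0 -0.03 0; 0 0 -0.03 0; 0 -0.03 -0.03 0; 0 -0.03 -0.02 0; 0 -0.03 0 0; 0 0 0 0"

```text
time: 8.32
tool_pos: [370.3, -102.9, 341.9]
tcp_rot: [3.14, 0.001, 1.599]
contact_force: [0.2, -0.2, 0.8]
grip_width: 22.8
finger_force: 0.0
```

```bash
python3 - <<'E'
from h import *
for n in ("side","top"):
    c=bot.capture(n);cv2.imwrite(f"pics/{n}1.png",c["img"])
    for t in ("drawer_handle","knob","plunger","jar","plain_jar","bore_mouth"):
        for r in bot.cut_out(c,t)[:2]:
            p=pts(c,r["pixels"])
            print(n,t,round(r["p"],2),np.round(r["point"]),len(p), *(np.round(np.percentile(p,q,axis=0)) for q in (2,50,98)) if len(p) else "")
    a=pts(c,np.ones((480,640),bool))
    k=a[(a[:,0]>490)&(a[:,0]<660)&(a[:,1]>-200)&(a[:,1]<30)&(a[:,2]>207)&(a[:,2]<228)]
    if len(k): print("z~222",len(k),np.percentile(k,[2,50,98],axis=0).round(1).tolist())
E
```

```text
side drawer_handle 0.93 [348. 216.] 4963 [ 474. -207.    9.] [554. -69.  39.] [701.  35. 235.]
side drawer_handle 0.74 [332. 159.] 201 [ 581. -154.  185.] [ 594. -133.  218.] [ 611. -122.  225.]
side knob 0.54 [389. 143.] 777 [ 407. -416.   10.] [ 436. -373.   91.] [ 465. -360.  132.]
side plunger 0.57 [334. 159.] 210 [ 579. -154.  184.] [ 594. -133.  218.] [ 611. -122.  225.]
side jar 0.98 [331. 197.] 1058 [ 557. -176.   24.] [ 593. -124.   74.] [633. -99. 186.]
side plain_jar 0.79 [334. 231.] 1000 [552. -87.  19.] [592. -27.  70.] [632.  -2.  77.]
side plain_jar 0.32 [344. 216.] 5057 [ 465. -207.    9.] [551. -70.  39.] [704.  35. 235.]
side bore_mouth 0.68 [333. 194.] 963 [ 558. -159.   40.] [ 595. -124.   75.] [ 633. -100.  186.]
z~222 232 [[490.6, -181.8, 208.2], [583.6, -129.6, 219.6], [609.6, 19.0, 226.7]]
top drawer_handle 0.83 [355. 246.] 6781 [ 467. -211.   10.] [624. -87.  38.] [716.  24. 237.]
top knob 0.51 [381. 242.] 236 [ 578. -155.  183.] [ 593. -140.  222.] [ 611. -125.  227.]
top plunger 0.69 [383. 240.] 226 [ 578. -157.  201.] [ 594. -140.  222.] [ 610. -125.  227.]
top jar 0.59 [372. 258.] 853 [ 555. -177.   24.] [ 580. -128.   75.] [ 623. -101.  188.]
top jar 0.33 [350. 247.] 6541 [ 484. -209.   10.] [627. -87.  38.] [715.  24. 237.]
top plain_jar 0.59 [332. 258.] 978 [553. -83.  26.] [588. -46.  74.] [628.  -9.  80.]
top bore_mouth 0.71 [370. 262.] 879 [ 555. -176.   27.] [ 580. -129.   75.] [ 626. -102.  189.]
z~222 398 [[494.1, -187.6, 207.6], [581.6, -135.8, 222.0], [609.5, 16.0, 226.7]]
```

```bash
python3 - <<'E'
from h import *
for n in ("side","top"):
    c=bot.capture(n)
    a=pts(c,np.ones((480,640),bool))
    k=a[(np.hypot(a[:,0]-594,a[:,1]+140)<24)&(a[:,2]>214)&(a[:,2]<230)]
    q=k[abs(k[:,2]-np.median(k[:,2]))<5]
    print(n,len(q),q.mean(0).round(1),cv2.minEnclosingCircle(q[:,:2].astype(np.float32)),np.percentile(q,[2,98],axis=0).mean(0).round(1))
    for lo in (60,180):
        j=a[(np.hypot(a[:,0]-594,a[:,1]+140)<45)&(a[:,2]>lo)&(a[:,2]<lo+18)]
        print(lo,len(j),np.percentile(j,[1,99],axis=0).round(1).tolist())
    for w in ("knob","plunger"):
        for r in bot.cut_out(c,w)[:1]:
            p=pts(c,r["pixels"]);p=p[p[:,2]>214];v,u=np.nonzero(r["pixels"])
            # ray centroid intersect with z=222
            d=np.array([(u.mean()-c["cx"])/c["fx"],(v.mean()-c["cy"])/c["fy"],1]);T=np.array(c["world_from_camera"]);d=T[:3,:3]@d
            print(w,r["p"],(T[:3,3]+d*(222-T[2,3])/d[2]).round(1))
im=c["img"];cv2.imwrite("pics/crop.png",np.hstack([cv2.resize(cv2.imread("pics/side1.png")[120:280,260:420],(400,400)),cv2.resize(im[170:330,280:440],(400,400))]))
E
```

```text
side 116 [ 594.3 -135.9  220.9] ((592.065185546875, -137.5878143310547), 20.987268447875977) [ 594.9 -137.3  220.6]
60 421 [[557.7, -165.8, 60.8], [632.6, -98.5, 77.6]]
180 148 [[573.1, -153.4, 180.6], [616.4, -114.1, 197.1]]
knob 0.62 [ 593.3 -119.9  222. ]
plunger 0.54 [ 593.3 -117.9  222. ]
top 209 [ 594.5 -140.8  222.6] ((594.6143188476562, -140.83474731445312), 17.675874710083008) [ 594.4 -141.1  222.7]
60 467 [[556.1, -177.5, 60.7], [629.0, -102.8, 77.8]]
180 124 [[573.1, -162.7, 181.6], [612.2, -118.6, 192.3]]
knob 0.64 [574.2 -77.7 222. ]
plunger 0.67 [ 592.9 -140.7  222. ]
```

View pics/crop.png

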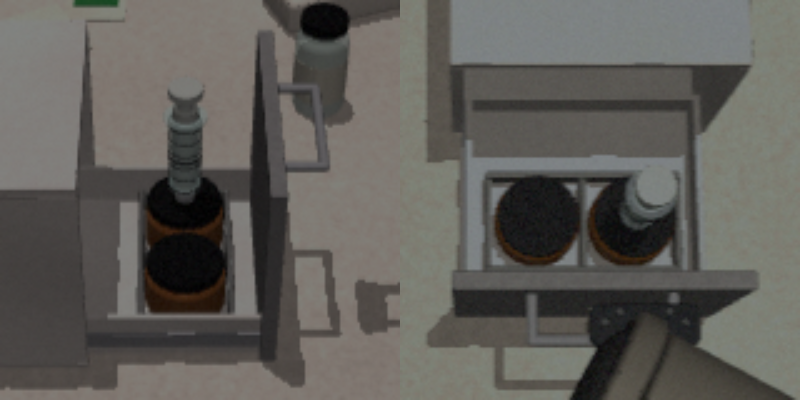

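>>> apply_moves:
  motion: "-0.006 0.03 0 0; -0.006 0.03 0 0; -0.006 0.03 0 0; -0.006 0.03 0 0; -0.006 0.03 0 0; -0.006 0.03 0 0; -0.008 0.043 0 0; 0 0 0.02 0"
  fingers: 0.2

```text
time: 10.32
tool_pos: [598.4, -141.1, 319.9]
tcp_rot: [3.14, 0.001, 1.601]
contact_force: [-0.3, -0.1, -0.5]
grip_width: 55.3
finger_force: 0.0
```

>>> apply_moves:
  motion: "0 0 0.02 0; 0 0 0.02 0; 0 0 0.02 0; 0 0 0 0"

```text
time: 10.82
tool_pos: [594.9, -140.2, 259.0]
tcp_rot: [-3.138, -0.001, 1.6]
contact_force: [0.2, 0.3, 0.2]
grip_width: 55.0
finger_force: 0.0
```

>>> apply_moves:
  motion: "0 0 0.015 0; 0 0 0.015 0; 0 0 0.015 0; 0 0 0.012 0; 0 0 0.003 0; 0 0 0 0; 0 0 0 0"

```text
time: 11.7
tool_pos: [595.9, -140.5, 201.3]
tcp_rot: [3.14, 0.001, 1.6]
contact_force: [0.2, -0.5, -0.3]
grip_width: 55.3
finger_force: 0.0
```

>>> apply_moves:
  motion: "0 0 0 0; 0 0 0 0; 0 0 0 0"
  fingers: -0.13

```text
time: 12.08
tool_pos: [595.7, -140.4, 200.8]
tcp_rot: [3.141, 0.0, 1.6]
contact_force: [0.1, 0.2, -0.7]
grip_width: 40.1
finger_force: 0.0
```

```bash
python3 - <<'E'
from h import *
ps=[]
for n in ("side","top","top","side"):
    c=bot.capture(n);o=bot.get_obs();print(o["tool_pos"].round(1),o["contact_force"].round(2),o["grip_width"].round(1),o["finger_force"])
    if n=="side": im=c["img"]
cv2.imwrite("pics/c2.png",cv2.resize(im[90:250,250:410],(600,600),interpolation=cv2.INTER_CUBIC))
E
```

```text
Traceback (most recent call last):
AttributeError: 'float' object has no attribute 'round'
```

>>> apply_moves:
  motion: "0 -0.001 0.002 0; 0 0 0 0; 0 0 0 0"
  fingers: -0.17

```text
time: 12.5
tool_pos: [594.6, -140.4, 198.7]
tcp_rot: [-3.142, 0.0, 1.6]
contact_force: [-0.0, 0.4, -0.3]
grip_width: 38.2
finger_force: 0.0
```

```bash
python3 - <<'E'
from h import *
for n in ("top","side"):
    c=bot.capture(n);o=bot.get_obs();print(np.round(o["tool_pos"],1),np.round(o["contact_force"],2),o["grip_width"],o["finger_force"])
im=c["img"]
cv2.imwrite("pics/c2.png",cv2.resize(im[90:250,250:410],(600,600),interpolation=cv2.INTER_CUBIC))
E
```

```text
[ 594.7 -140.4  198.7] [-0.33 -0.38 -1.16] 38.05069907288329 0.0
[ 594.7 -140.4  198.8] [ 0.07  0.42 -0.48] 38.27842961427283 0.0
```

View pics/c2.png

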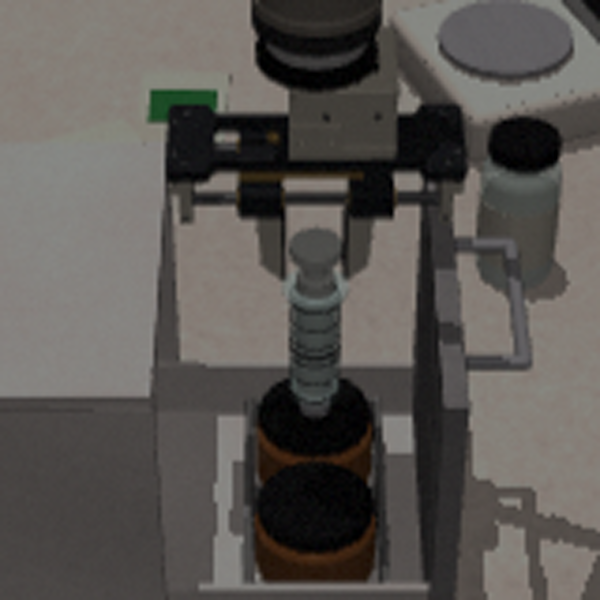

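>>> apply_moves:
  motion: "0 0 0 0; 0 0 0 0"
  fingers: -0.21

```text
time: 12.85
tool_pos: [594.6, -140.4, 198.7]
tcp_rot: [3.142, 0.0, 1.6]
contact_force: [0.5, 0.3, 0.1]
grip_width: 36.3
finger_force: 0.1
```

>>> apply_moves:
  motion: "0 0 0 0; 0 0 0 0; 0 0 0 0"
  fingers: -0.28

```text
time: 13.22
tool_pos: [594.6, -140.4, 198.8]
tcp_rot: [3.142, 0.0, 1.6]
contact_force: [0.3, -0.4, 0.8]
grip_width: 34.7
finger_force: 30.0
```

>>> apply_moves:
  motion: "0 0 -0.002 0; 0 0 -0.002 0; 0 0 -0.003 0; 0 0 -0.003 0; 0 0 0 0"
  fingers: -0.4

```text
time: 13.85
tool_pos: [594.8, -140.5, 209.1]
tcp_rot: [3.141, 0.0, 1.6]
contact_force: [0.5, -0.2, -0.1]
grip_width: 34.7
finger_force: 30.0
```

>>> apply_moves:
  motion: "0 0 -0.004 0; 0 0 -0.004 0; 0 0 -0.004 0; 0 0 -0.004 0; 0 0 -0.004 0; 0 0 0 0"

```text
time: 14.6
tool_pos: [594.8, -140.5, 229.1]
tcp_rot: [3.141, 0.0, 1.6]
contact_force: [-0.4, 0.5, -1.3]
grip_width: 34.7
finger_force: 30.0
```

```bash
python3 - <<'E'
from h import *
F=[]
for n in ("top","side"):
    c=bot.capture(n);o=bot.get_obs();F.append(o["contact_force"]);print(np.round(o["tool_pos"],1),np.round(o["contact_force"],2),o["grip_width"],o["finger_force"])
im=c["img"]
a=pts(c,np.ones((480,640),bool));j=a[(np.hypot(a[:,0]-594,a[:,1]+140)<26)&(a[:,2]>175)&(a[:,2]<275)]
cv2.imwrite("pics/c3.png",cv2.resize(im[100:220,270:390],(600,600),interpolation=cv2.INTER_CUBIC))
E
```

```text
[ 594.7 -140.5  228.9] [ 0.17 -0.14 -1.43] 34.87376349752646 29.99996781349182
[ 594.6 -140.4  228.7] [ 0.53  0.64 -1.25] 34.83626784498993 29.999866783618927
```

View pics/c3.png

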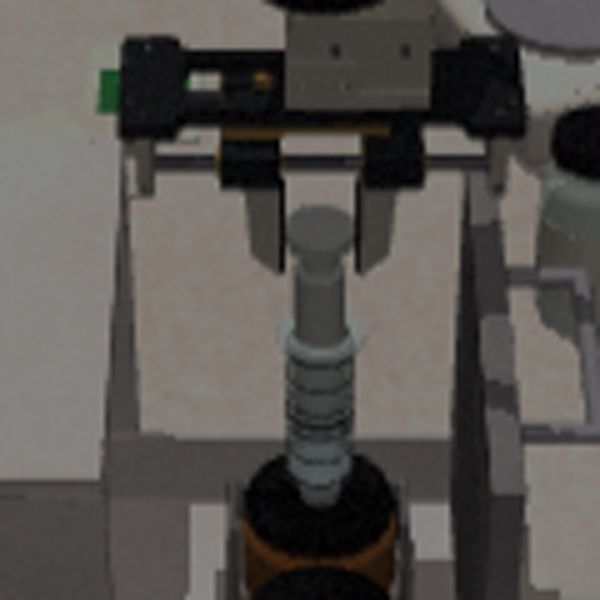

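>>> apply_moves:
  motion: "0 0 -0.003 0; 0 0 -0.003 0; 0 0 -0.003 0; 0 0 -0.001 0; 0 0 0 0; 0 0 0 0; 0 0 0 0"

```text
time: 15.58
tool_pos: [594.6, -140.4, 238.6]
tcp_rot: [-3.141, -0.0, 1.6]
contact_force: [0.1, 0.3, -0.9]
grip_width: 34.6
finger_force: 30.0
```

```bash
python3 - <<'E'
from h import *
ims=[]
for n in ("side","side"):
    c=bot.capture(n);o=bot.get_obs();print(np.round(o["tool_pos"],1),np.round(o["contact_force"],2),o["grip_width"])
    a=pts(c,np.ones((480,640),bool)); r=np.hypot(a[:,0]-594,a[:,1]+140)
    for r0 in (10,14): 
        k=a[(r<r0)&(a[:,2]>235)&(a[:,2]<285)]; print(len(k),np.percentile(k[:,2],[50,70,80,90]).round(1))
    f=a[(r<24)&(a[:,2]>181)&(a[:,2]<194)];print("flange",len(f),np.median(f,axis=0).round(1))
    l=a[(r<42)&(a[:,2]>55)&(a[:,2]<90)];print("lid",np.median(l,axis=0).round(1), "xrange",np.percentile(l[:,0],[1,99]).round(1))
cv2.imwrite("pics/c4.png",cv2.resize(c["img"][90:210,270:390],(600,600),interpolation=cv2.INTER_CUBIC))
E
```

```text
[ 594.6 -140.4  238.6] [ 0.7  -0.7  -0.71] 34.99632826682932
53 [259.8 261.  261.3 262.6]
86 [260.1 260.9 261.4 262.7]
flange 109 [ 593.3 -129.5  185.7]
lid [ 594.6 -123.3   72.3] xrange [557.4 632.6]
[ 594.6 -140.4  238.7] [-0.05 -0.65 -0.38] 34.97252064133014
50 [258.9 260.9 261.5 262.5]
92 [259.2 261.1 261.8 262.7]
flange 108 [ 594.5 -129.9  185.4]
lid [ 592.5 -124.1   72.3] xrange [557.5 632.6]
```

View pics/c4.png

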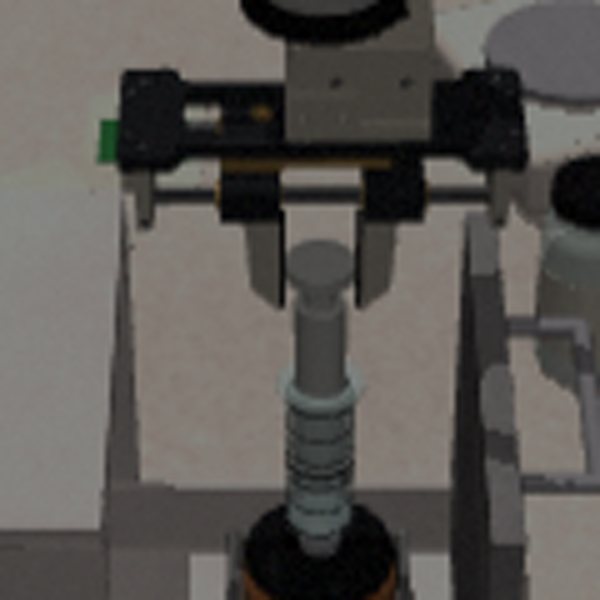

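The knob top has risen about 40 mm to roughly 261 mm. The flange and lid heights are as they should be, and the jar stands flat.

```bash
python3 -c "
from plant import bot
print(bot.close_job())"
```

```text
the job is handed in; nothing more can be done
None
```

I pulled the drawer open to its stop and drew the plunger up about 40 mm to the 25 ml mark, with the jar still flat. I handed the job in at about 16 s with the knob still gripped; the hand-in returned no verdict.

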